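# Show the middle plate's label to the code reader

## Robot

A 6-joint arm with a two-finger parallel gripper is mounted at the origin on a cart in front of the work surface, level with it; the furniture and walls round the work are solid. World frame = base frame: x ahead of the robot, y to its left, z up, the work surface at z = 0. Lengths are in m, angles in rad, forces in N, time in s.
With the tool pointing down it reaches from about 0.225 to 0.875 m from the base axis. Payload 3.4 kg.
Tool frame: the origin (TCP) lies between the finger pads, 19 mm behind the fingertips; this is the grasp point; z points along the fingers, y is the direction in which the jaws open and shut (so a half turn about z gives the same grasp; the last joint's range is limited). The gripper opens to 85 mm and grips with 20 to 120 N. Pads are 22 mm wide; open, the fingers measure 114 mm over their backs; the gripper's body (76 mm by 85 mm) begins 54 mm behind the grasp point. The pads swing forward as they close: fully open they stand 13 mm farther back than shut.
Start: joints at [-0.121, 0.276, 1.505, -0, 1.361, -0.121], TCP at [0.575, -0, 0.25] pointing down, gripper open.
Joint ranges: [-2.89, 2.89], [-0.75, 2.08], [0.22, 2.7], [-1.18, 4.32], [0.11, 2.71], [-2.7, 2.7]. Speed limits (rad/s): [2.57, 2.57, 3.14, 3.14, 3.14, 3.14].

## Interface

Orientations are given as a unit quaternion [w, x, y, z].
In Python, from rig import get_state, get_image, calibration, sign_off gives the robot as it stands. The module is installed in compiled form; this text tells all that it offers.
- The arm moves only by the tool drive_tool, never from a script. Its argument "targets" is one flat list of numbers, 7 for each row, row after row: the turn, a rotation vector about the tool's x, y, z in degrees, then the shift along the tool's x, y, z in mm, then the opening, from 0 (shut) to 1 (fully open). In form: [wx, wy, wz, tx, ty, tz, fingers, wx, wy, wz, tx, ty, tz, fingers, ...]. A call has 1 to 12 rows; each row shifts and turns the commanded pose from where the row before left it, along the tool's axes as they then stand; what a row does not reach is not made up. A row lasts 1/8 s, in which the tool goes at most 62.5 mm and 10.7 degrees, less where a joint would pass 70% of its speed; a pose out of reach is approached as far as the arm can. A call is refused whole if a number of a shift passes 62.5 or a number of a turn 10.7, either way. A call with a gripper value outside its range is refused whole. The fingers move at their own pace and stop on an object; "grip_force" is the grip in N (left out, the last holds). Time passes only in rows, so rows that do not move let the fingers close. It gives the time, the measured TCP pose, the force and the opening at its end, in the units of the state.
- get_state(): the state, without advancing time (a new reading comes with each control period).
- get_image(name): name is "scene" or "side" or "wrist"; returns the picture (400x640x3 uint8, red, green, blue); there is no depth.
- calibration(name): a dict with "mtx" (3x3 intrinsics, pixels), "world_to_cam" (4x4, takes a point from world to camera coordinates); the wrist camera has in their place "hand_eye" (4x4, takes a point from camera to tool coordinates, whose origin is the TCP and whose axes are the flange's). Camera axes: x right, y down, z forward; pixel columns grow to the right and rows downward; lengths in m; the calibration is good to about 2 mm. A picture is of the moment at which its call begins: read the wrist's pose just before it. calibration takes no time and is no camera call.
- sign_off(): hands the job in, once; it reports no verdict.
The state is a dict: "clock": time; "qpos": joint angles; "qd": joint speeds; "effort": joint torques, N m; "position": TCP position; "ee_rot": TCP orientation; "contact_force": force on the tool from outside, world axes, zero at the start; "moment": the same for the moment, N m; "width": finger opening in m.
Only numpy, scipy, OpenCV 4.12 (cv2) and the standard library are available. Lean on these libraries where they do the work, as an engineer would, in place of code of your own. Each camera call takes 0.05 s, during which the arm holds its last target.

## Task

Three grey anodised sample plates of different lengths stand on edge in the slotted rack. Take the middle-length one by its plain part, find its frosted end by the small corner notch, and hold it up to the code reader so that the frosted label faces up squarely into the lens, with the middle of the code on the lens axis about 9 cm in front of the lens. Finish while still holding the plate there, clear of everything else; leave the two other plates standing in their slots, never grip over the frosted end and do not knock the reader.

Things in the scene. Friction and masses are not known exactly. Their poses are not given: they have to be found in the camera images.
- plate_mid: The plate to show: grey anodised, 100 mm long, 40 high, 8 thick, about 80 g, standing loose on a long edge in the rack. Origin: centre of its lower edge; x runs to the frosted end, y out of the label face, z up. The upper corner of the frosted end has a 10 x 10 mm square notch. Frosted field: x over 15 mm, on the +y face only; keep the TCP at plate x below 10 mm (-28 mm is good).
- plate_mid_label (a point): Middle of the small square code on plate_mid's white frosted field, at [32, 4, 20] mm in the plate's frame, with the plate's axes (y points out of the label). Seen facing the label with the notch up, the notch is at the upper left corner; the plain end has full corners and the back is bare.
- plate_short: Look-alike, 80 mm long; same height, thickness, notch and frosted field (last 35 mm). It stays in its slot. Origin and axes as for plate_mid.
- plate_long: Look-alike, 120 mm long; same height, thickness, notch and frosted field (last 35 mm). It stays in its slot. Origin and axes as for plate_mid.
- rack: Fixed black rack, 110 x 140 mm, at any yaw; origin: centre of underside. Slots along its x at y = -50, 0, 50 mm, 10 mm wide, between rails 70 mm long, 8 mm thick; floor 6 mm, rail tops 18 mm, plates' tops 46 mm above the bench. Plates may be in any slot, pointing either way. 42 mm are free between plates: open the fingers only to about 35 mm before lowering them.
- reader: Fixed code reader: steel foot 80 x 80 x 10 mm, post 310 mm high, black head 44 x 56 x 50 mm with a 42 mm round lens barrel. Origin: centre of the foot's underside. Its -x axis points to the side it looks at, roughly to the robot; the lens looks down at 45 degrees to that side. Centre of the lens face: [-66, 0, 234] mm in this frame.
- read_point (a point): Where the middle of the code belongs: on the lens axis, 90 mm in front of the lens face, at [-130, 0, 170] mm in the reader's frame. Its z axis points along the lens axis up to the lens (45 degrees up, away from the robot), y is level, x points down and towards the post.
Not all that is in view belongs to the job. Leave any brown look-alike of the plate_mid alone.

How it is judged:
By the outcome, as a careful person would: the job done as asked, in the order asked, and still so for the second after the job is handed in, while the arm keeps its last pose, push and grip.
It also fails if it takes over 40 s, if anything falls off the work surface, if the arm or the gripper's body presses on something with over 40 N, if the wrist force passes 120 N, or if a joint passes its speed limit or range.

## Working session

There is one attempt and no reset: what is moved stays moved. The work goes in short steps, Python scripts to look and compute and a tool call to move; the robot and the scene stay as the last step left them, time stands still between calls to the robot, and variables do not carry over. Pictures are saved under pics/ and viewed, and the job is handed in when it is done.

Besides the shell and the picture viewer there is one more tool, called after "Call:" as a command line: name --argument value ..., lists and objects as JSON in quotes. drive_tool: Moves the arm, as the interface text tells. Its arguments: {"type":"object","properties":{"targets":{"type":"array"},"grip_force":{"type":"number"}},"required":["targets"]}

```bash
mkdir -p pics; cat > h.py <<'E'
import numpy as np, cv2
from rig import get_state, get_image, calibration
from scipy.spatial.transform import Rotation as R
def rot(q): return R.from_quat([q[1],q[2],q[3],q[0]]).as_matrix()
def save(n,f):
    im=get_image(n); cv2.imwrite(f,cv2.cvtColor(im,cv2.COLOR_RGB2BGR)); return im
def cam(n,st=None):
    c=calibration(n); K=np.array(c["mtx"])
    if "world_to_cam" in c: return K,np.array(c["world_to_cam"])
    T=np.eye(4); T[:3,:3]=rot(st["ee_rot"]); T[:3,3]=st["position"]
    return K,np.linalg.inv(T@np.array(c["hand_eye"]))
def ray(K,W,uv):
    C=np.linalg.inv(W); d=C[:3,:3]@np.linalg.inv(K)@np.array([uv[0],uv[1],1.]); return C[:3,3],d/np.linalg.norm(d)
def onz(K,W,uv,z):
    o,d=ray(K,W,uv); return o+d*(z-o[2])/d[2]
def proj(K,W,p):
    c=W[:3,:3]@np.asarray(p)+W[:3,3]; q=K@c; return q[:2]/q[2]
E
python3 - <<'E'
from h import *
np.set_printoptions(precision=4,suppress=True)
st=get_state(); print(st)
for n in ["scene","side","wrist"]:
    save(n,f"pics/{n}0.png"); print(n,calibration(n))
E
```

```text
{'clock': 0.0, 'qpos': array([-0.121 ,  0.2766,  1.5061,  0.    ,  1.3607, -0.121 ]), 'qd': array([-0.0005, -0.0003, -0.0007, -0.0008, -0.0007, -0.0013]), 'effort': array([  0.0006, -41.6768, -24.5809,  -0.0002,   0.0111,   0.    ]), 'position': array([0.5745, 0.0001, 0.2491]), 'ee_rot': array([-0.0007,  0.7071,  0.7071, -0.0006]), 'contact_force': array([ 0.5864, -0.2465, -0.5316]), 'moment': array([ 0.0279, -0.0269, -0.0044]), 'width': 0.0853058398535236}
scene {'mtx': array([[378.6342,   0.    , 316.174 ],
       [  0.    , 378.6342, 191.9557],
       [  0.    ,   0.    ,   1.    ]]), 'world_to_cam': array([[ 0.8909, -0.4539,  0.0159, -0.5734],
       [-0.2811, -0.5785, -0.7658,  0.227 ],
       [ 0.3568,  0.6778, -0.6429,  0.7679],
       [ 0.    ,  0.    ,  0.    ,  1.    ]])}
side {'mtx': array([[384.0996,   0.    , 318.706 ],
       [  0.    , 384.0996, 197.023 ],
       [  0.    ,   0.    ,   1.    ]]), 'world_to_cam': array([[-0.9999, -0.014 , -0.0005,  0.5981],
       [-0.0083,  0.6199, -0.7847,  0.1664],
       [ 0.0113, -0.7846, -0.6199,  0.8496],
       [ 0.    ,  0.    ,  0.    ,  1.    ]])}
wrist {'mtx': array([[345.8046,   0.    , 321.6575],
       [  0.    , 345.8046, 196.1468],
       [  0.    ,   0.    ,   1.    ]]), 'hand_eye': array([[-0.0006, -0.9554, -0.2953,  0.075 ],
       [ 1.    , -0.0008,  0.0005,  0.0006],
       [-0.0007, -0.2953,  0.9554, -0.1242],
       [ 0.    ,  0.    ,  0.    ,  1.    ]])}
```

View pics/scene0.png

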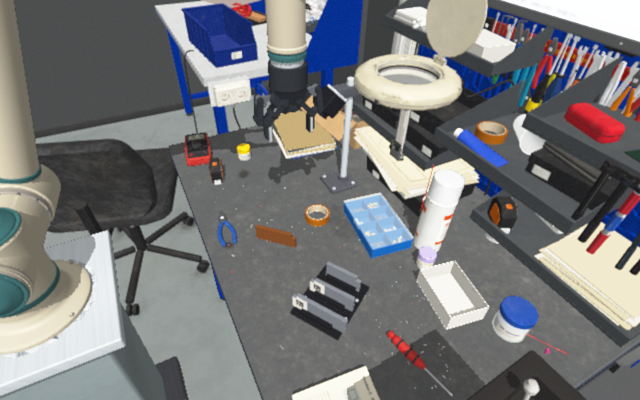

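View pics/side0.png

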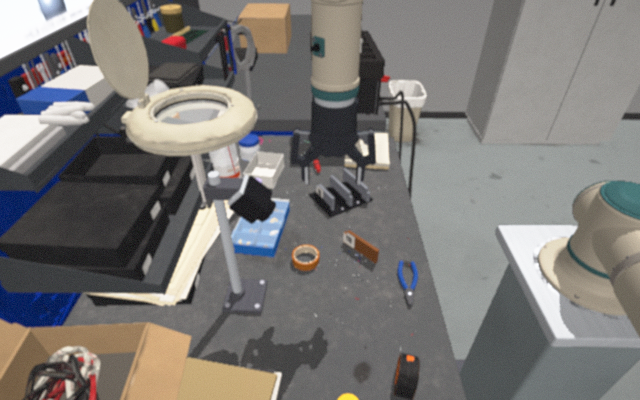

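View pics/wrist0.png

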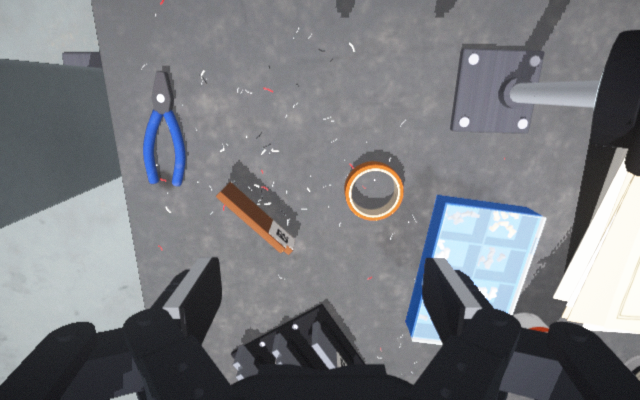

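```bash
python3 - <<'E'
from h import *
np.set_printoptions(precision=4,suppress=True)
a=cv2.imread("pics/scene0.png")[255:345,270:390]; cv2.imwrite("pics/c1.png",cv2.resize(a,None,fx=6,fy=6,interpolation=cv2.INTER_CUBIC))
b=cv2.imread("pics/side0.png")[160:240,290:400]; cv2.imwrite("pics/c2.png",cv2.resize(b,None,fx=6,fy=6,interpolation=cv2.INTER_CUBIC))
K,W=cam("scene")
for uv in [(330,300),(338,182),(295,325)]: print(uv,onz(K,W,uv,0.02))
st=get_state();K,W=cam("wrist",st)
for uv in [(473,60),(535,61),(464,122),(523,124),(252,218)]: print(uv,onz(K,W,uv,0.01))
E
```

```text
(330, 300) [ 0.5364 -0.271   0.02  ]
(338, 182) [0.7394 0.0546 0.02  ]
(295, 325) [ 0.4504 -0.2899  0.02  ]
(473, 60) [0.7236 0.1025 0.01  ]
(535, 61) [0.7846 0.1015 0.01  ]
(464, 122) [0.722  0.0428 0.01  ]
(523, 124) [0.7832 0.0407 0.01  ]
(252, 218) [ 0.4969 -0.0629  0.01  ]
```

View pics/c1.png

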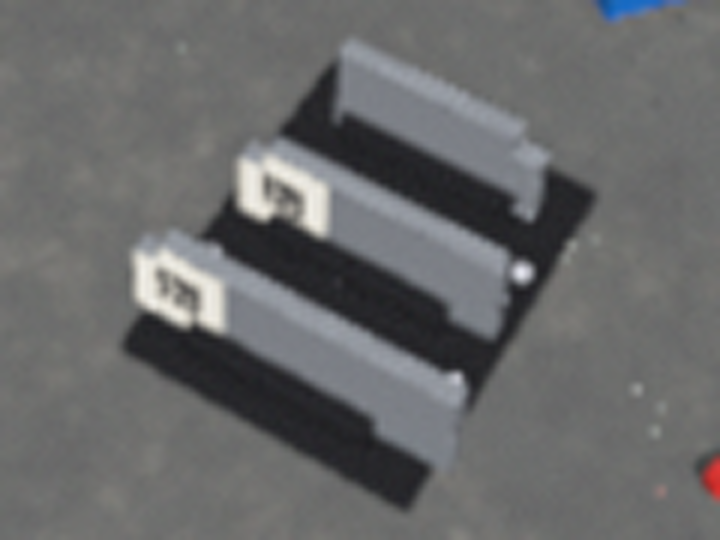

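View pics/c2.png

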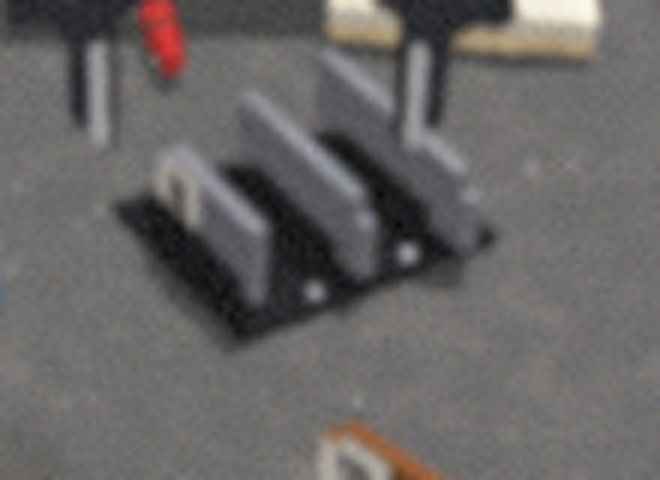

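Call:
drive_tool --targets '[0,0,0,-60,-8,0,1,0,0,0,-60,-8,0,1,0,0,0,-60,-8,0,1,0,0,0,-60,-8,0,0.6,0,0,0,-60,-8,0,0.42,0,0,0,0,0,0,0.42,0,0,0,0,0,0,0.42]'

```text
clock: 1.02
position: [0.5347, -0.2997, 0.2495]
ee_rot: [-0.001, 0.707, 0.707, 0.0]
contact_force: [0.2, -0.4, 0.6]
width: 0.0358
```

```bash
python3 - <<'E'
from h import *
np.set_printoptions(precision=4,suppress=True)
st=get_state(); print(st["position"],st["ee_rot"],st["width"],st["qd"]); save("wrist","pics/w1.png")
E
```

```text
[ 0.5347 -0.2997  0.2495] [-0.0008  0.7074  0.7068  0.0003] 0.03575194367130643 [ 0.0298 -0.0123  0.0069  0.0004 -0.0012 -0.0011]
```

View pics/w1.png

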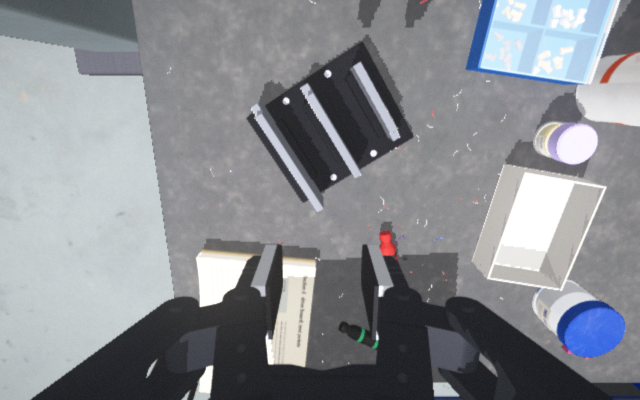

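```bash
python3 - <<'E'
from h import *
np.set_printoptions(precision=4,suppress=True)
st=get_state(); print(st["position"],st["qd"])
im=save("wrist","pics/w2.png")
c=cv2.cvtColor(im[30:220,230:430],cv2.COLOR_RGB2BGR); cv2.imwrite("pics/w2c.png",cv2.resize(c,None,fx=4,fy=3.15*4/3.15*0.78,interpolation=cv2.INTER_CUBIC) if 0 else cv2.resize(c,None,fx=3,fy=3,interpolation=cv2.INTER_CUBIC))
g=cv2.cvtColor(im,cv2.COLOR_RGB2GRAY)
K,W=cam("wrist",st)
m=np.zeros_like(g); m[30:220,240:420]=(g[30:220,240:420]>115)*255
cs,_=cv2.findContours(m,cv2.RETR_EXTERNAL,cv2.CHAIN_APPROX_NONE)
for k in cs:
    if cv2.contourArea(k)<60: continue
    r=cv2.minAreaRect(k); b=cv2.boxPoints(r)
    P=np.array([onz(K,W,x,0.046) for x in b]); print(r, cv2.contourArea(k)); print(b); print(P, np.linalg.norm(P[0]-P[1]),np.linalg.norm(P[1]-P[2]))
E
```

```text
[ 0.5349 -0.299   0.2497] [ 0.0178 -0.0081  0.002  -0.0023 -0.0013 -0.0022]
((329.5, 124.49998474121094), (188.99996948242188, 178.99996948242188), 90.0) 33831.0
[[240.  30.]
 [419.  30.]
 [419. 219.]
 [240. 219.]]
[[ 0.4651 -0.1747  0.046 ]
 [ 0.6198 -0.1748  0.046 ]
 [ 0.6342 -0.3492  0.046 ]
 [ 0.4529 -0.3492  0.046 ]] 0.15473053984781762 0.17508035594102248
```

View pics/w2c.png

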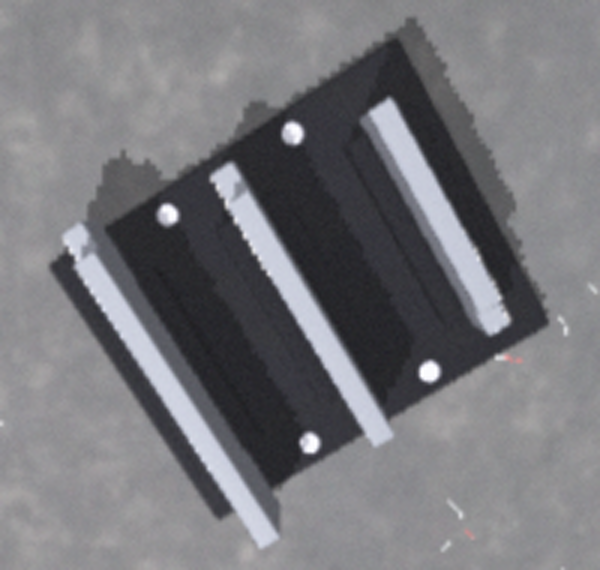

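```bash
python3 - <<'E'
from h import *
np.set_printoptions(precision=4,suppress=True)
st=get_state(); print(st["position"],st["qd"])
im=cv2.cvtColor(cv2.imread("pics/w2.png"),cv2.COLOR_BGR2RGB)
g=cv2.cvtColor(im,cv2.COLOR_RGB2GRAY)
K,W=cam("wrist",st)
print(W)
for t in (150,165):
  m=np.zeros_like(g); m[30:220,240:420]=(g[30:220,240:420]>t)*255
  cs,_=cv2.findContours(m,cv2.RETR_EXTERNAL,cv2.CHAIN_APPROX_NONE)
  for k in cs:
    if cv2.contourArea(k)<60: continue
    r=cv2.minAreaRect(k); b=cv2.boxPoints(r)
    if np.linalg.norm(b[0]-b[1])>np.linalg.norm(b[1]-b[2]): e=[(b[1]+b[2])/2,(b[3]+b[0])/2]
    else: e=[(b[0]+b[1])/2,(b[2]+b[3])/2]
    P=np.array([onz(K,W,x,0.046) for x in e]); d=P[1]-P[0]
    print(t,r[1],np.array(e).ravel(),P.ravel(),np.linalg.norm(d),np.degrees(np.arctan2(d[1],d[0])))
# screws + rack centre
for uv in [(285.8,101.3),(327.3,74.3),(333,177.3),(373,153.7)]: print(onz(K,W,uv,0.006))
c=cv2.cvtColor(im[140:210,290:370],cv2.COLOR_RGB2BGR)
E
```

```text
[ 0.5351 -0.2986  0.2499] [ 0.0138 -0.0058 -0.0003 -0.0032 -0.0027 -0.0001]
[[ 1.      0.0007  0.0004 -0.5357]
 [ 0.0005 -0.9557  0.2943 -0.3242]
 [ 0.0006 -0.2943 -0.9557  0.2914]
 [ 0.      0.      0.      1.    ]]
150 (13.37032413482666, 10.962003707885742) [272.6483 197.0207 282.6414 205.9034] [ 0.4872 -0.3257  0.046   0.4968 -0.335   0.046 ] 0.01339135404485578 -44.04921544912028
150 (26.0, 13.0) [246.5 193.  246.5 219. ] [ 0.4615 -0.3216  0.046   0.4597 -0.3491  0.046 ] 0.027547867944903284 -93.6225612036693
150 (15.531606674194336, 18.027755737304688) [271.1538 177.7692 261.1538 192.7692] [ 0.4865 -0.306   0.046   0.476  -0.3213  0.046 ] 0.018573750304020704 -124.5897877463422
150 (10.601428031921387, 19.877676010131836) [407.9268 154.6585 405.7317 174.4146] [ 0.6185 -0.2832  0.046   0.6178 -0.3026  0.046 ] 0.019431960050597694 -92.06370433080528
150 (15.145421981811523, 28.526329040527344) [394.5027 157.8162 371.4325 174.5946] [ 0.6058 -0.2862  0.046   0.5843 -0.3028  0.046 ] 0.027086055012572222 -142.33441827439063
150 (132.96055603027344, 20.846572875976562) [247.4472 108.8
[... 841 characters left out ...]
7 -0.1898  0.046   0.5055 -0.196   0.046 ] 0.013348989437820008 -27.66403632713461
165 (124.33197784423828, 9.294312477111816) [252.3338 106.3136 318.6878 211.4592] [ 0.4721 -0.2384  0.046   0.5329 -0.3409  0.046 ] 0.11917653882693725 -59.324189819010414
165 (105.81562042236328, 8.558061599731445) [302.9555  86.2195 357.1625 177.0961] [ 0.5189 -0.2208  0.046   0.5705 -0.3053  0.046 ] 0.09904743869594315 -58.581557113852526
165 (84.87205505371094, 9.668647766113281) [356.518   64.3309 396.6265 139.1278] [ 0.5668 -0.2022  0.046   0.6067 -0.2684  0.046 ] 0.07726396931230624 -58.89999463541708
[ 0.499  -0.2352  0.006 ]
[ 0.5415 -0.209   0.006 ]
[ 0.5483 -0.3155  0.006 ]
[ 0.591  -0.2894  0.006 ]
```

```bash
python3 - <<'E'
from h import *
np.set_printoptions(precision=4,suppress=True)
def tri(a,b):
    o1,d1=ray(*cam("scene"),a); o2,d2=ray(*cam("side"),b)
    A=np.stack([d1,-d2],1); s=np.linalg.lstsq(A,o2-o1,rcond=None)[0]
    p,q=o1+s[0]*d1,o2+s[1]*d2; return (p+q)/2,np.linalg.norm(p-q)
print("lamp ring",tri((408,80),(190,118)))
print("lamp left",tri((358,85),(256,118)))
print("cup lamp base post",tri((398,152),(205,190)))
b=cv2.imread("pics/side0.png")[80:320,110:350]; cv2.imwrite("pics/c3.png",cv2.resize(b,None,fx=2.4,fy=2.4,interpolation=cv2.INTER_CUBIC))
b=cv2.imread("pics/scene0.png")[40:200,240:480]; cv2.imwrite("pics/c4.png",cv2.resize(b,None,fx=3.2,fy=3.2,interpolation=cv2.INTER_CUBIC))
# predicted reader points
th=np.radians(-1.4); Rz=np.array([[np.cos(th),-np.sin(th),0],[np.sin(th),np.cos(th),0],[0,0,1]]); o=np.array([.7534,.0719,0])
for n,p in dict(lens=[-66,0,234],read=[-130,0,170],posttop=[0,0,310],foot=[0,0,10]).items():
    w=o+Rz@(np.array(p)/1000); print(n,w,proj(*cam("scene"),w),proj(*cam("side"),w))
E
```

```text
lamp ring (array([ 0.8298, -0.0528,  0.3428]), np.float64(0.0016294539460966404))
lamp left (array([ 0.7098, -0.042 ,  0.3495]), np.float64(0.0031830381507780355))
cup lamp base post (array([ 0.8336, -0.0641,  0.1682]), np.float64(0.008634681248374534))
lens [0.6874 0.0735 0.234 ] [320.0593 113.9678] [265.6519 210.3308]
read [0.6234 0.0751 0.17  ] [296.1181 142.4407] [304.04   238.2968]
posttop [0.7534 0.0719 0.31  ] [346.1207  79.2496] [220.1416 172.7625]
foot [0.7534 0.0719 0.01  ] [339.0968 180.0107] [243.2585 292.0924]
```

View pics/c3.png

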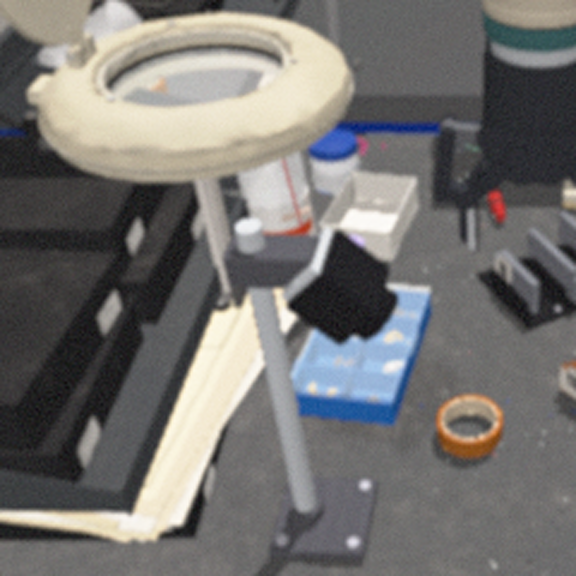

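View pics/c4.png

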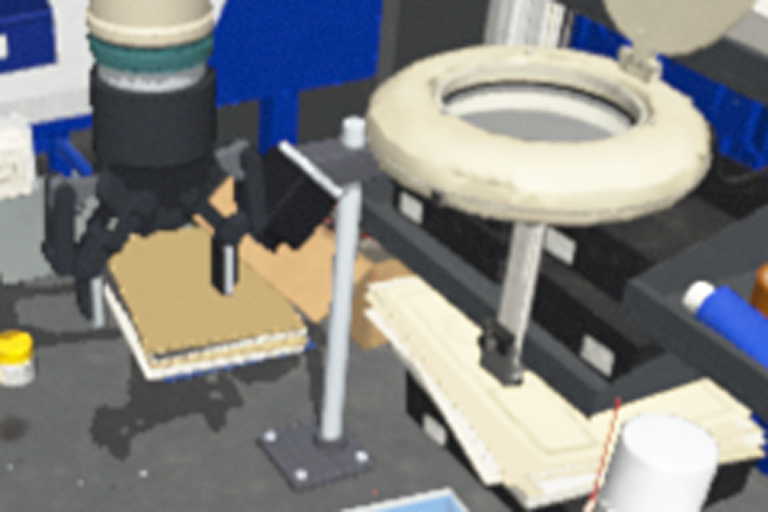

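Call:
drive_tool --targets '[0,0,0,12,24,0,0.41,0,0,10.6,0,0,0,0.41,0,0,10.6,0,0,0,0.41,0,0,10.6,0,0,0,0.41,0,0,10.6,0,0,0,0.41,0,0,10.6,0,0,0,0.41,0,0,10.6,0,0,0,0.41,0,0,10.6,0,0,0,0.41,0,0,10.6,0,0,0,0.41,0,0,10.6,0,0,0,0.41,0,0,10.6,0,0,0,0.41,0,0,10.6,0,0,0,0.41]'

```text
clock: 2.62
position: [0.5594, -0.286, 0.2503]
ee_rot: [-0.0, 0.973, -0.232, 0.0]
contact_force: [0.6, -0.4, 0.1]
width: 0.0353
```

Call:
drive_tool --targets '[0,0,10.6,0,0,20,0.41,0,0,10.6,0,0,30,0.41,0,0,10.6,0,0,30,0.41,0,0,0,0,0,30,0.41,0,0,0,0,0,0,0.41,0,0,0,0,0,0,0.41,0,0,0,0,0,0,0.41]'

```text
clock: 3.5
position: [0.5601, -0.2882, 0.1418]
ee_rot: [0.0, 0.873, -0.488, 0.002]
contact_force: [-0.5, -0.1, -0.4]
width: 0.0349
```

```bash
cat > rel.py <<'E'
from h import *
np.set_printoptions(precision=4,suppress=True)
def plan(tp,TR):
    st=get_state(); Rm=rot(st["ee_rot"]); 
    print("pos",st["position"],"q",st["qpos"],"w",st["width"],"F",st["contact_force"])
    print("turn tool deg",np.degrees(R.from_matrix(Rm.T@TR).as_rotvec()),"shift tool mm",1000*Rm.T@(np.array(tp)-st["position"]))
    return st
E
python3 - <<'E'
from rel import *
x=np.array([np.cos(np.radians(-58.6)),np.sin(np.radians(-58.6)),0]); z=np.array([0,0,-1.]); TR=np.stack([x,np.cross(z,x),z],1)
st=plan([.5593,-.2868,.042],TR)
im=save("wrist","pics/w3.png"); K,W=cam("wrist",st)
a=np.radians(121.4)
for s in (-50,-28,50):
  print(s,proj(K,W,[.5447-.521*s/1000,-.2629+.8536*s/1000,.046]))
E
```

```text
pos [ 0.5601 -0.2882  0.1418] q [-0.5857  0.4289  1.5479  0.0001  1.1614  2.0037] w 0.03491564077593396 F [-0.5268 -0.0566 -0.3537]
turn tool deg [-0.0833 -0.172   0.2382] shift tool mm [-1.8865  0.0765 99.8406]
-50 [322.7335 178.5605]
-28 [322.5861 210.2748]
50 [322.1229 309.9315]
```

View pics/w3.png

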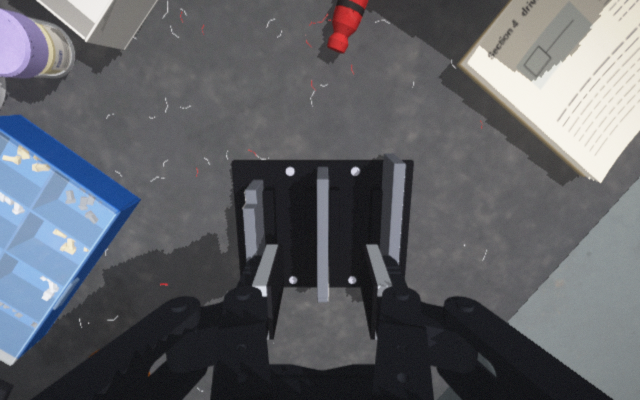

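```bash
python3 - <<'E'
from rel import *
st=get_state(); K,W=cam("wrist",st)
for s,z in ((-50,.046),(-50,.006),(40,.046),(40,.036),(50,.036)):
  print(s,z,proj(K,W,[.5447-.521*s/1000,-.2629+.8536*s/1000,z]))
c=cv2.imread("pics/w3.png")[150:320,270:380]; cv2.imwrite("pics/w3c.png",cv2.resize(c,None,fx=3.5,fy=3.5,interpolation=cv2.INTER_CUBIC))
E
```

```text
-50 0.046 [322.4419 178.5517]
-50 0.006 [322.4112 165.8935]
40 0.046 [321.9444 298.2119]
40 0.036 [321.9548 290.6518]
50 0.036 [321.9075 302.0916]
```

View pics/w3c.png

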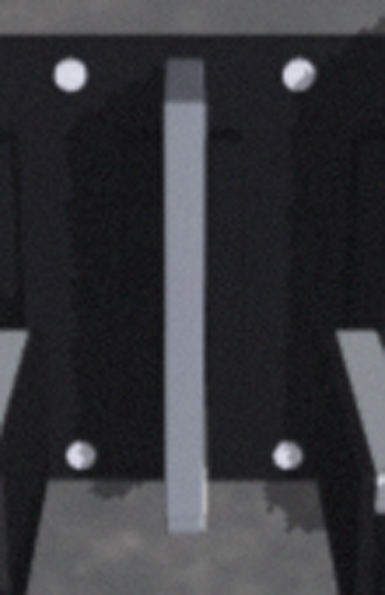

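Call:
drive_tool --targets '[0,0,0,-2,0,40,0.41,0,0,0,0,0,35,0.41,0,0,0,0,0,15,0.41,0,0,0,0,0,9,0.41,0,0,0,0,0,0,0.41,0,0,0,0,0,0,0.41]' --grip_force 60

```text
clock: 4.3
position: [0.5588, -0.2869, 0.0423]
ee_rot: [0.0, 0.873, -0.488, 0.001]
contact_force: [0.1, -0.1, 0.4]
width: 0.0348
```

```bash
python3 - <<'E'
from rel import *
x=np.array([np.cos(np.radians(-58.6)),np.sin(np.radians(-58.6)),0]); z=np.array([0,0,-1.]); TR=np.stack([x,np.cross(z,x),z],1)
plan([.5593,-.2868,.042],TR)
save("wrist","pics/w4.png")
E
```

```text
pos [ 0.5588 -0.2869  0.0423] q [-0.585   0.525   1.6651  0.      0.949   2.005 ] w 0.03484523062569817 F [ 0.0814 -0.1249  0.3955]
turn tool deg [-0.0615 -0.1283  0.2017] shift tool mm [ 0.202  -0.4352  0.254 ]
```

View pics/w4.png

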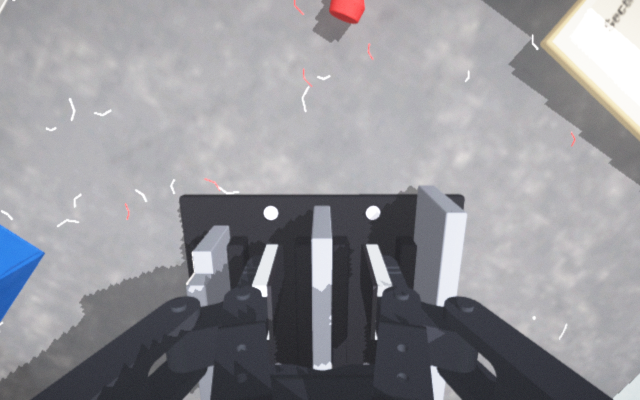

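Call:
drive_tool --targets '[0,0,0,0,0,0,0,0,0,0,0,0,0,0,0,0,0,0,0,0,0,0,0,0,0,0,0,0,0,0,0,0,0,0,0]' --grip_force 60

```text
clock: 4.97
position: [0.5585, -0.2866, 0.0418]
ee_rot: [0.0, 0.873, -0.488, 0.001]
contact_force: [0.2, 0.5, 5.1]
width: 0.0066
```

```bash
python3 - <<'E'
from rel import *
st=get_state(); print(st["position"],st["ee_rot"],st["width"],st["contact_force"])
K,W=cam("wrist",st); save("wrist","pics/w5.png")
for s,z in ((-50,.046),(-50,.006),):
  print(s,z,proj(K,W,[.5447-.521*s/1000,-.2629+.8536*s/1000,z]))
c=cv2.imread("pics/w5.png")[180:400,180:480]; cv2.imwrite("pics/w5c.png",cv2.resize(c,None,fx=2.5,fy=2.5,interpolation=cv2.INTER_CUBIC))
E
```

```text
[ 0.5585 -0.2866  0.0418] [ 0.      0.8729 -0.4879  0.0008] 0.00655958354129807 [0.1865 0.5375 5.0515]
-50 0.046 [321.6094 237.2223]
-50 0.006 [321.6976 203.9046]
```

View pics/w5c.png

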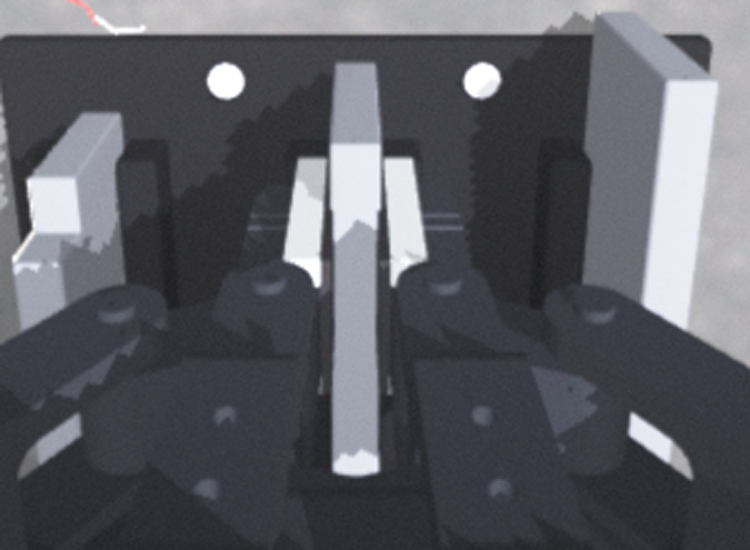

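Call:
drive_tool --targets '[0,0,0,0,0,-10,0,0,0,0,0,0,-20,0,0,0,0,0,0,-40,0,0,0,0,0,0,-50,0,0,0,0,0,0,-50,0,0,0,0,0,0,-40,0,0,0,0,0,0,0,0,0,0,0,0,0,0,0]'

```text
clock: 6.02
position: [0.5573, -0.2859, 0.2502]
ee_rot: [-0.0, 0.873, -0.488, -0.001]
contact_force: [-0.4, 0.0, -0.8]
width: 0.0067
```

```bash
python3 - <<'E'
from rel import *
st=get_state(); print(st["position"],st["ee_rot"],st["width"],st["contact_force"],st["qpos"])
save("wrist","pics/w6.png"); save("scene","pics/s6.png")
a=cv2.imread("pics/s6.png")[150:350,230:430]; cv2.imwrite("pics/s6c.png",cv2.resize(a,None,fx=3,fy=3,interpolation=cv2.INTER_CUBIC))
E
```

```text
[ 0.5573 -0.2859  0.2502] [-0.0001  0.8729 -0.4879 -0.0009] 0.006713262851959585 [-0.4161  0.0028 -0.7949] [-0.585   0.3543  1.388   0.      1.401   2.0051]
```

View pics/w6.png

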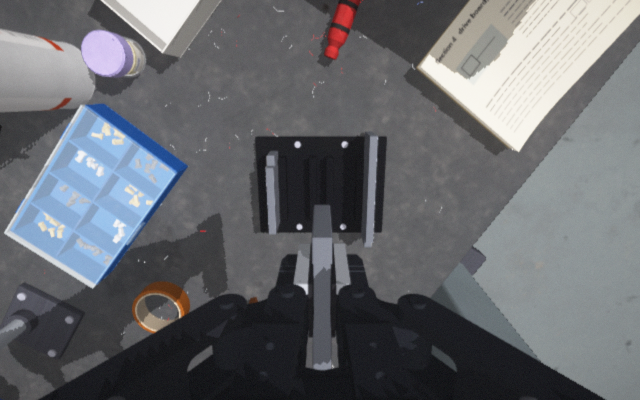

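View pics/s6c.png

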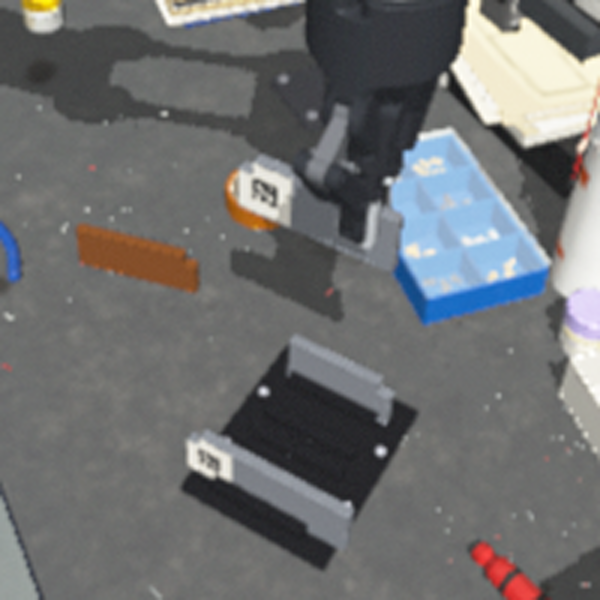

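```bash
cat > tgt.py <<'E'
from rel import *
th=np.radians(-1.4); Rz=R.from_euler('z',th).as_matrix()
o=np.array([.7534,.0719,0]); s=np.sqrt(.5)
TR=Rz@np.stack([[0,1,0],[s,0,s],[s,0,-s]],1)
TD=Rz@np.stack([[0,1,0],[1,0,0],[0,0,-1]],1)
read=o+Rz@np.array([-.13,0,.17]); lens=o+Rz@np.array([-.066,0,.234])
tcp=read-TR@np.array([-.0594,.004,.0158])
E
python3 - <<'E'
from tgt import *
print(tcp,np.linalg.det(TR)); plan([.48,.13,.26],TD); plan(tcp-.1*TR[:,2],TR)
E
```

```text
[0.6109 0.1348 0.1783] 1.0
pos [ 0.557  -0.2857  0.2491] q [-0.585   0.3555  1.389   0.      1.401   2.0051] w 0.006435811083471797 F [-0.8434  0.3988 -0.9712]
turn tool deg [  -0.2249    0.1951 -147.0014] shift tool mm [-394.4816 -152.1885   -9.7931]
pos [ 0.557  -0.2857  0.2491] q [-0.585   0.3555  1.389   0.      1.401   2.0051] w 0.006435811083471797 F [-0.8434  0.3988 -0.9712]
turn tool deg [ -17.0616   57.075  -137.2756] shift tool mm [-368.459  -206.9047    0.9725]
```

Call:
drive_tool --targets '[0,0,0,-49,-19,-1,0,0,0,0,-49,-19,-1,0,0,0,0,-49,-19,-1,0,0,0,0,-49,-19,-1,0,0,0,0,-49,-19,-1,0,0,0,0,-49,-19,-1,0,0,0,0,-49,-19,-2,0,0,0,0,-50,-19,-2,0,0,0,-10.5,0,0,0,0,0,0,-10.5,0,0,0,0,0,0,-10.5,0,0,0,0,0,0,-10.5,0,0,0,0]'

```text
clock: 7.62
position: [0.4808, 0.1266, 0.2594]
ee_rot: [-0.0, 0.99, -0.139, -0.002]
contact_force: [-0.4, -0.4, -0.8]
width: 0.0071
```

Call:
drive_tool --targets '[0,0,-10.5,0,0,0,0,0,0,-10.5,0,0,0,0,0,0,-10.5,0,0,0,0,0,0,-10.5,0,0,0,0,0,0,-10.5,0,0,0,0,0,0,-10.5,0,0,0,0,0,0,-10.5,0,0,0,0,0,0,-10.5,0,0,0,0,0,0,-10.5,0,0,0,0,0,0,-10.5,0,0,0,0,0,0,0,0,0,0,0]'

```text
clock: 9.0
position: [0.481, 0.1265, 0.2597]
ee_rot: [-0.002, 0.716, 0.698, -0.001]
contact_force: [-0.3, 0.3, 0.1]
width: 0.0064
```

```bash
python3 - <<'E'
from tgt import *
plan([.48,.13,.26],TD); plan(tcp-.1*TR[:,2],TR); save("scene","pics/s7.png")
E
```

```text
pos [0.481  0.1265 0.2597] q [0.116  0.1542 1.6435 0.0019 1.3468 0.1402] w 0.006351342006912361 F [-0.2702  0.3464  0.1207]
turn tool deg [-0.178  -0.0807 -0.0118] shift tool mm [ 3.4309 -1.0825 -0.3382]
pos [0.481  0.1265 0.2597] q [0.116  0.1542 1.6435 0.0019 1.3468 0.1402] w 0.006351342006912361 F [-0.2702  0.3464  0.1207]
turn tool deg [-45.178   -0.0719  -0.0429] shift tool mm [11.4251 58.9761 10.432 ]
```

View pics/s7.png

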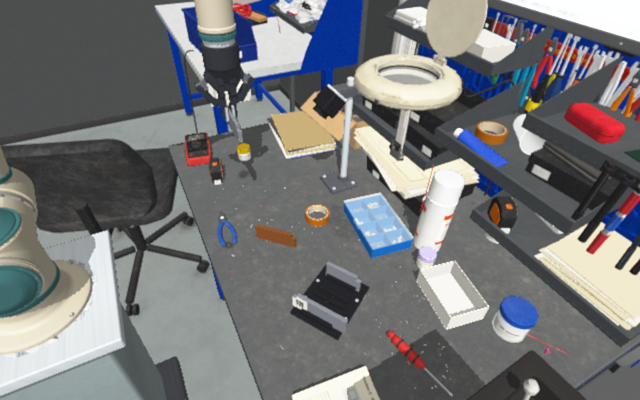

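Call:
drive_tool --targets '[0,0,0,11,30,5,0,0,0,0,0,29,5,0,-9,0,0,0,0,0,0,-9,0,0,0,0,0,0,-9,0,0,0,0,0,0,-9,0,0,0,0,0,0,-9.1,0,0,0,0,0,0,0,0,0,0,0,0,0,0,0,0,0,0,0,0]'

```text
clock: 10.18
position: [0.5439, 0.1314, 0.252]
ee_rot: [0.265, 0.669, 0.647, 0.252]
contact_force: [0.6, -0.0, 0.4]
width: 0.0067
```

```bash
python3 - <<'E'
from tgt import *
st=plan(tcp,TR); save("scene","pics/s8.png"); save("side","pics/d8.png"); save("wrist","pics/w8.png")
Rm=rot(st["ee_rot"]); lab=st["position"]+Rm@np.array([-.0594,.004,.0158]); print("label",lab)
for n in("scene","side"): print(n,proj(*cam(n),lab),proj(*cam(n),read),proj(*cam(n),lens))
a=cv2.imread("pics/s8.png")[60:200,200:380]; cv2.imwrite("pics/s8c.png",cv2.resize(a,None,fx=4,fy=4,interpolation=cv2.INTER_CUBIC))
a=cv2.imread("pics/d8.png")[150:300,180:400]; cv2.imwrite("pics/d8c.png",cv2.resize(a,None,fx=3.5,fy=3.5,interpolation=cv2.INTER_CUBIC))
E
```

```text
pos [0.5439 0.1314 0.252 ] q [ 0.2242 -0.0053  2.0949 -0.5254  0.3669  0.6847] w 0.006651356089620216 F [ 0.6196 -0.0458  0.4245]
turn tool deg [-2.0874  0.7366 -0.2404] shift tool mm [ 6.3032 -1.176  99.428 ]
label [0.5554 0.0715 0.2435]
scene [268.8716 122.6778] [296.1181 142.4407] [320.0593 113.9678]
side [343.3374 205.9265] [304.04   238.2968] [265.6519 210.3308]
```

View pics/s8c.png

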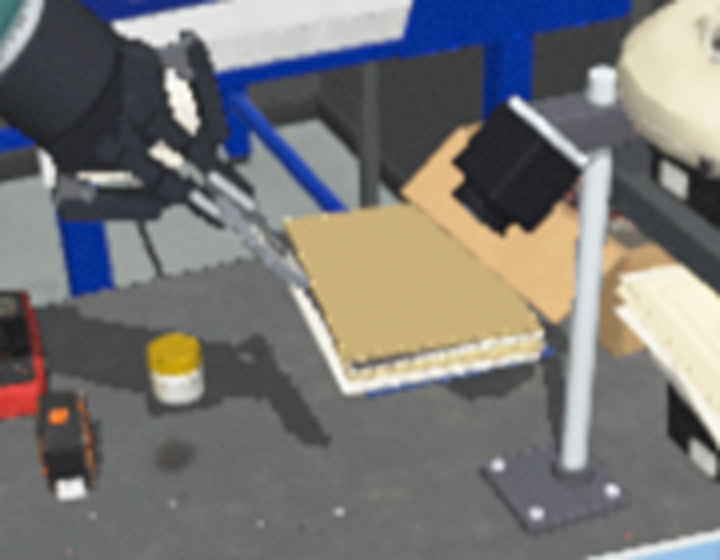

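View pics/d8c.png

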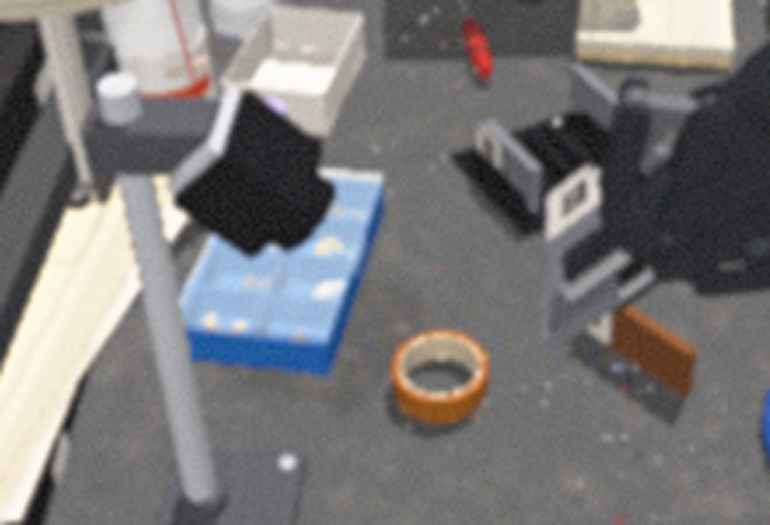

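View pics/w8.png

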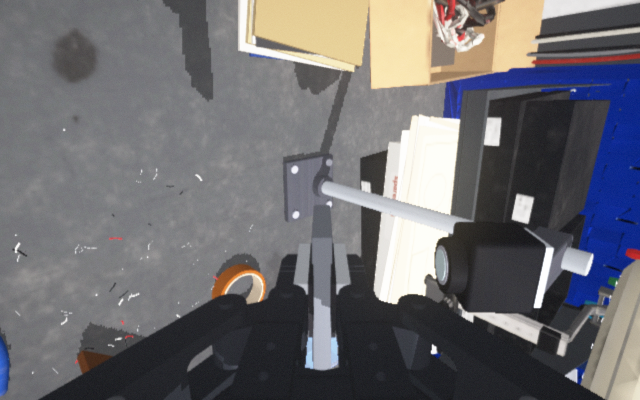

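Call:
drive_tool --targets '[-1,0.4,-0.1,3,0,12,0,-1,0.3,-0.1,3,0,12,0,0,0,0,0,0,12,0,0,0,0,0,0,12,0,0,0,0,0,0,0,0,0,0,0,0,0,0,0,0,0,0,0,0,0,0]'

```text
clock: 11.2
position: [0.5766, 0.1361, 0.2174]
ee_rot: [0.274, 0.661, 0.645, 0.267]
contact_force: [-0.1, -0.0, -0.5]
width: 0.0066
```

```bash
python3 - <<'E'
from tgt import *
st=plan(tcp,TR); print(st["qd"],st["clock"])
E
```

```text
pos [0.5766 0.1361 0.2174] q [ 0.2115  0.0877  2.13   -0.8348  0.226   0.9898] w 0.006555861015574318 F [-0.1448 -0.0343 -0.5039]
turn tool deg [-0.029   0.0492  0.0368] shift tool mm [-0.3864 -3.3402 51.8964]
[ 0.001  -0.002   0.0029 -0.0045 -0.0011  0.005 ] 11.2
```

```bash
cat > kin.py <<'E'
from tgt import *
from scipy.optimize import least_squares
D=[([-0.121,0.2766,1.5061,0,1.3607,-0.121],[0.5745,0.0001,0.2491]),
([-0.5857,0.4289,1.5479,0.0001,1.1614,2.0037],[0.5601,-0.2882,0.1418]),
([-0.585,0.525,1.6651,0,0.949,2.005],[0.5588,-0.2869,0.0423]),
([-0.585,0.3543,1.388,0,1.401,2.0051],[0.5573,-0.2859,0.2502]),
([0.116,0.1542,1.6435,0.0019,1.3468,0.1402],[0.481,0.1265,0.2597]),
([0.2242,-0.0053,2.0949,-0.5254,0.3669,0.6847],[0.5439,0.1314,0.252]),
([0.2115,0.0877,2.13,-0.8348,0.226,0.9898],[0.5766,0.1361,0.2174])]
E_=lambda a,t: R.from_euler(a,t).as_matrix()
sg=[1,1]
def Rots(q):
    A=E_('z',q[0]); B=A@E_('y',q[1]); C=B@E_('y',q[2]); F=C@E_('z',sg[0]*q[3]); G=F@E_('y',q[4]); H=G@E_('z',sg[1]*q[5])@R0
    return A,B,C,F,G,H
R0=np.eye(3)
def fk(p,q):
    h,r0,L1,e,L2,L3,ds,dw,a=p; A,B,C,F,G,H=Rots(q)
    return A@[r0,ds,h]+B@[0,0,L1]+C@[e,0,L2]+F@[0,dw,0]+G@[a,0,L3],H
E
python3 - <<'E'
import kin
from kin import *
Hm=rot(get_state()["ee_rot"])
H0=Rots(D[0][0])[5]; T0=rot([-.0007,.7071,.7071,-.0006])
for s0 in(1,-1):
  for s1 in(1,-1):
    kin.sg[:]=[s0,s1]; kin.R0=np.eye(3)
    kin.R0=Rots(D[0][0])[5].T@T0; print(s0,s1,np.degrees(np.linalg.norm(R.from_matrix(Rots(D[6][0])[5].T@Hm).as_rotvec())))
    f=lambda p:np.concatenate([(fk(p,q)[0]-x) for q,x in D]+[1e-3*(p-p0)])
    p0=np.array([.3,0,.3,0,.3,.2,.07,0,0.]); s=least_squares(f,p0); print(s.x, np.abs(s.fun[:21]).max())
E
```

```text
1 1 0.0064193626034648715
[ 0.1368 -0.0001  0.6297  0.0603  0.4211  0.3458  0.0693  0.0001 -0.0001] 6.598250270828387e-05
1 -1 127.2891298452988
[ 0.1368 -0.0001  0.6297  0.0603  0.4211  0.3458  0.0693  0.0001 -0.0001] 6.598250270828387e-05
-1 1 95.65938484480917
[ 0.0039 -0.0502  0.4093 -0.1011  0.4263  0.1588 -0.0517  0.116  -0.0712] 0.0341465987664788
-1 -1 38.08670588461914
[ 0.0039 -0.0502  0.4093 -0.1011  0.4263  0.1588 -0.0517  0.116  -0.0712] 0.0341465987664788
```

```bash
python3 - <<'E'
import kin
from kin import *
kin.sg[:]=[1,1]
kin.R0=Rots(D[0][0])[5].T@rot([-.0007,.7071,.7071,-.0006])
f=lambda p:np.concatenate([(fk(p,q)[0]-x) for q,x in D]+[1e-3*(p-p0)])
p0=np.array([.3,0,.3,0,.3,.2,.07,0,0.]); P=least_squares(f,p0).x
np.save("P.npy",P); np.save("R0.npy",kin.R0)
lo=np.array([-2.89,-.75,.22,-1.18,.11,-2.7]);hi=np.array([2.89,2.08,2.7,4.32,2.71,2.7])
n=TR[:,1]
for phi in (-60,-45,-30,-20,-10,-5,0,5,10,20,30,45,60,90):
    T=R.from_rotvec(np.radians(phi)*n).as_matrix()@TR; tp=read-T@np.array([-.0594,.004,.0158])
    g=lambda q:np.concatenate([fk(P,q)[0]-tp,.3*R.from_matrix(fk(P,q)[1].T@T).as_rotvec()])
    out=set()
    for q4 in(-.9,.3,1.5,2.5,3.5):
        s=least_squares(g,np.clip([.2,.1,2.1,q4,.5,.9-q4],lo+.01,hi-.01),bounds=(lo,hi))
        if s.cost<1e-8: out.add(tuple(np.round(s.x,2)))
    print(phi,T[:,2].round(2),tp.round(3),[list(map(float,o)) for o in out])
E
```

```text
-60 [ 0.33 -0.87 -0.35] [0.652 0.118 0.136] [[0.56, 0.74, 1.62, -1.18, 1.45, 1.66]]
-45 [ 0.48 -0.72 -0.5 ] [0.644 0.128 0.145] []
-30 [ 0.6  -0.51 -0.61] [0.633 0.134 0.156] []
-20 [ 0.66 -0.36 -0.66] [0.626 0.136 0.163] []
-10 [ 0.69 -0.19 -0.7 ] [0.618 0.136 0.171] []
-5 [ 0.7 -0.1 -0.7] [0.615 0.136 0.175] []
0 [ 0.71 -0.02 -0.71] [0.611 0.135 0.178] []
5 [ 0.71  0.07 -0.7 ] [0.607 0.133 0.182] []
10 [ 0.7   0.16 -0.7 ] [0.604 0.131 0.185] [[0.02, 0.16, 2.17, 1.4, 0.14, -1.36]]
20 [ 0.67  0.33 -0.66] [0.597 0.126 0.192] [[-0.15, 0.16, 2.19, 1.46, 0.44, -1.55]]
30 [ 0.62  0.48 -0.61] [0.591 0.119 0.198] [[-0.31, 0.2, 2.18, 1.41, 0.72, -1.63]]
45 [ 0.52  0.69 -0.5 ] [0.584 0.107 0.205] [[-0.48, 0.31, 2.12, 1.32, 1.08, -1.71]]
60 [ 0.37  0.86 -0.35] [0.579 0.092 0.209] [[-0.57, 0.46, 2.02, 1.23, 1.38, -1.76]]
90 [ 0.02  1.   -0.  ] [0.578 0.06  0.209] [[-0.57, 0.77, 1.75, 1.11, 1.88, -1.81]]
```

```bash
cat > ik.py <<'E'
import kin
from kin import *
P=np.load("P.npy"); kin.R0=np.load("R0.npy")
lo=np.array([-2.89,-.75,.22,-1.18,.11,-2.7]);hi=np.array([2.89,2.08,2.7,4.32,2.71,2.7])
T=R.from_rotvec(np.radians(35)*TR[:,1]).as_matrix()@TR
LT=np.array([-.0594,.004,.0158])
tp=read-T@LT
def ik(p,M,q):
    g=lambda q:np.concatenate([fk(P,q)[0]-p,.3*R.from_matrix(fk(P,q)[1].T@M).as_rotvec()])
    s=least_squares(g,np.clip(q,lo+1e-3,hi-1e-3),bounds=(lo,hi)); return s.x,s.cost
def path(p0,M0,p1,M1,q,n):
    rv=R.from_matrix(M0.T@M1).as_rotvec()
    for i in range(n+1):
        t=i/n; q2,c=ik(p0+t*(p1-p0),M0@R.from_rotvec(t*rv).as_matrix(),q); print(q2.round(2),"%.1e"%c,"dq",np.abs(q2-q).max().round(2)); q=q2
    return q
E
python3 - <<'E'
from ik import *
st=get_state(); q=st["qpos"]; p=st["position"]; M=rot(st["ee_rot"])
pA=p-.06*M[:,2]; q=path(p,M,pA,M,q,2); print()
MA=M@R.from_rotvec([np.radians(45),0,0]).as_matrix(); q=path(pA,M,pA,MA,q,5); print()
pB=tp-.1*T[:,2]; print(pB,np.degrees(R.from_matrix(MA.T@T).as_rotvec()))
q=path(pA,MA,pB,T,q,10); print(); path(pB,T,tp,T,q,4)
E
```

```text
[ 0.21  0.09  2.13 -0.83  0.23  0.99] 3.3e-25 dq 0.0
[ 0.23  0.03  2.13 -0.69  0.28  0.85] 1.9e-24 dq 0.14
[ 0.24 -0.03  2.12 -0.6   0.34  0.76] 4.5e-17 dq 0.1

[ 0.24 -0.03  2.12 -0.6   0.34  0.76] 4.5e-17 dq 0.0
[ 0.21 -0.01  2.   -0.27  0.55  0.42] 5.2e-29 dq 0.34
[ 0.19  0.03  1.88 -0.14  0.77  0.29] 4.0e-21 dq 0.22
[ 0.16  0.09  1.76 -0.07  0.98  0.22] 1.9e-25 dq 0.21
[ 0.14  0.16  1.65 -0.03  1.18  0.18] 2.5e-27 dq 0.2
[ 0.13  0.24  1.54 -0.    1.37  0.15] 2.7e-27 dq 0.19

[0.529  0.0596 0.2583] [-43.5982  33.2187 -13.7299]
[ 0.13  0.24  1.54 -0.    1.37  0.15] 2.7e-27 dq 0.0
[0.08 0.19 1.61 0.05 1.27 0.07] 1.2e-16 dq 0.1
[ 0.03  0.14  1.67  0.12  1.17 -0.04] 7.3e-30 dq 0.1
[-0.03  0.1   1.74  0.21  1.08 -0.16] 2.3e-28 dq 0.12
[-0.1   0.07  1.81  0.31  1.01 -0.31] 2.9e-27 dq 0.15
[-0.18  0.04  1.87  0.44  0.95 -0.48] 1.7e-26 dq 0.18
[-0.26  0.03  1.94  0.59  0.92 -0.69] 4.1e-26 dq 0.2
[-0.34  0.02  2.    0.75  0.91 -0.9 ] 2.8e-26 dq 0.22
[-0.43  0.03  2.05  0.91  0.93 -1.12] 1.5e-25 dq 0.22
[-0.51  0.04  2.11  1.04  0.98 -1.33] 4.6e-25 dq 0.21
[-0.59  0.08  2.15  1.16  1.05 -1.53] 2.1e-25 dq 0.2

[-0.59  0.08  2.15  1.16  1.05 -1.53] 2.1e-25 dq 0.0
[-0.53  0.11  2.16  1.21  0.99 -1.55] 1.1e-21 dq 0.06
[-0.48  0.15  2.17  1.26  0.94 -1.59] 5.0e-22 dq 0.05
[-0.43  0.19  2.17  1.32  0.89 -1.62] 3.5e-22 dq 0.06
[-0.38  0.23  2.16  1.38  0.85 -1.66] 3.6e-22 dq 0.06
```

Call:
drive_tool --targets '[0,0,0,0,0,-30,0,0,0,0,0,0,-30,0,4.5,0,0,0,0,0,0,4.5,0,0,0,0,0,0,9,0,0,0,0,0,0,9,0,0,0,0,0,0,9,0,0,0,0,0,0,9,0,0,0,0,0,0,0,0,0,0,0,0,0]'

```text
clock: 12.32
position: [0.5367, 0.137, 0.2587]
ee_rot: [0.0, 0.716, 0.698, -0.0]
contact_force: [0.2, 0.2, -0.4]
width: 0.0066
```

```bash
python3 - <<'E'
from ik import *
plan(tp-.1*T[:,2],T)
E
```

```text
pos [0.5367 0.137  0.2587] q [ 0.1251  0.2394  1.5343 -0.0012  1.3679  0.1504] w 0.006577838208251119 F [ 0.2147  0.1594 -0.3504]
turn tool deg [-43.5573  33.2375 -13.7412] shift tool mm [-77.5855  -5.7238   0.4578]
```

Call:
drive_tool --targets '[0,0,0,-39,-3,0,0,0,0,0,-39,-3,0,0,-4.36,3.32,-1.37,0,0,0,0,-4.36,3.32,-1.37,0,0,0,0,-4.36,3.32,-1.37,0,0,0,0,-4.36,3.32,-1.37,0,0,0,0,-4.36,3.32,-1.37,0,0,0,0,-4.36,3.32,-1.37,0,0,0,0,-4.36,3.32,-1.37,0,0,0,0,-4.36,3.32,-1.37,0,0,0,0,-4.36,3.32,-1.37,0,0,0,0,-4.36,3.32,-1.37,0,0,0,0]'

```text
clock: 13.82
position: [0.5242, 0.0601, 0.2593]
ee_rot: [0.069, 0.55, 0.698, 0.453]
contact_force: [0.5, 1.3, -0.1]
width: 0.0069
```

Call:
drive_tool --targets '[0,0,0,0,0,0,0,0,0,0,0,0,0,0]'

```text
clock: 14.08
position: [0.5257, 0.0596, 0.2596]
ee_rot: [0.068, 0.551, 0.698, 0.452]
contact_force: [-0.0, -0.3, 0.0]
width: 0.0066
```

```bash
python3 - <<'E'
from ik import *
st=plan(tp,T); save("scene","pics/s9.png"); save("side","pics/d9.png"); save("wrist","pics/w9.png")
lab=st["position"]+rot(st["ee_rot"])@LT
for n in("scene","side"): print(n,proj(*cam(n),lab),proj(*cam(n),read),proj(*cam(n),lens))
a=cv2.imread("pics/s9.png")[60:200,200:380]; cv2.imwrite("pics/s9c.png",cv2.resize(a,None,fx=4,fy=4,interpolation=cv2.INTER_CUBIC))
a=cv2.imread("pics/d9.png")[150:300,180:400]; cv2.imwrite("pics/d9c.png",cv2.resize(a,None,fx=3.5,fy=3.5,interpolation=cv2.INTER_CUBIC))
E
```

```text
pos [0.5257 0.0596 0.2596] q [-0.5945  0.0682  2.1573  1.153   1.0517 -1.5219] w 0.00664436693343625 F [-0.0179 -0.3361  0.0295]
turn tool deg [-0.1037  0.1464  0.0134] shift tool mm [ -1.5971   1.6589 102.747 ]
scene [280.318  138.7013] [296.1181 142.4407] [320.0593 113.9678]
side [339.0893 193.5511] [304.04   238.2968] [265.6519 210.3308]
```

View pics/s9c.png

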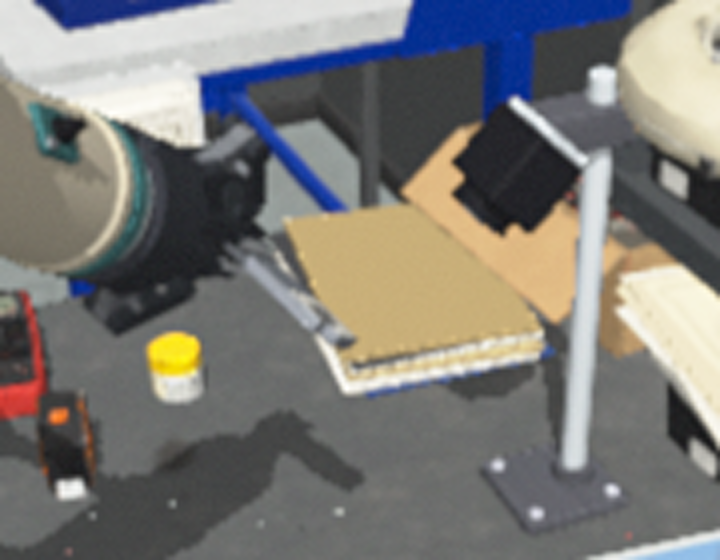

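View pics/d9c.png

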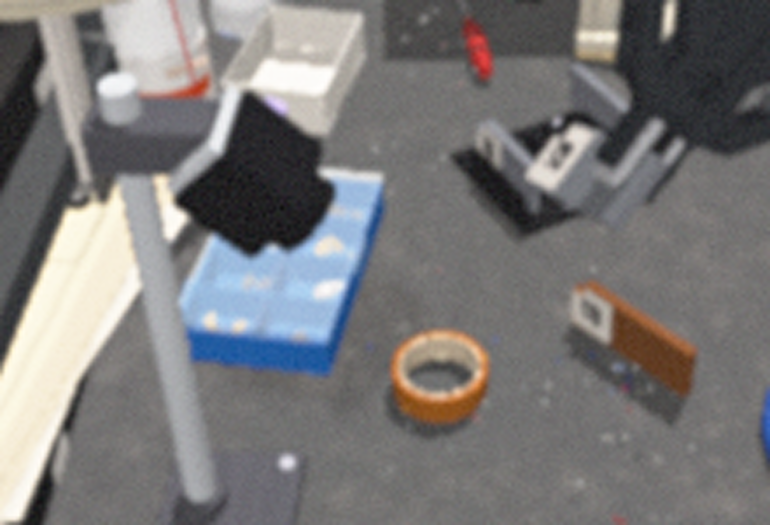

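View pics/w9.png

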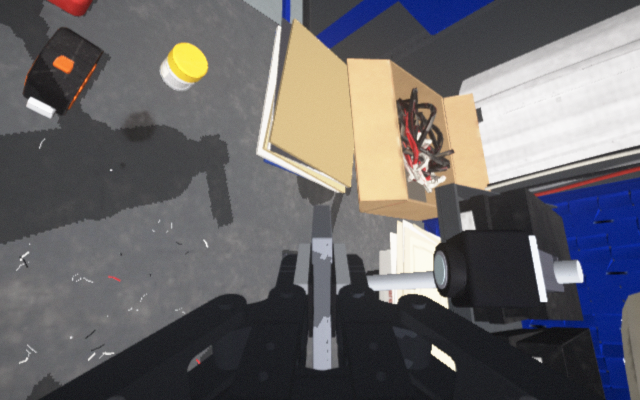

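Call:
drive_tool --targets '[0,0,0,-2,2,25,0,0,0,0,0,0,25,0,0,0,0,0,0,25,0,0,0,0,0,0,20,0,0,0,0,0,0,7.5,0,0,0,0,0,0,0,0,0,0,0,0,0,0,0,0,0,0,0,0,0,0]'

```text
clock: 15.22
position: [0.5892, 0.1144, 0.2011]
ee_rot: [0.068, 0.551, 0.698, 0.453]
contact_force: [-0.1, -0.2, -0.6]
width: 0.0063
```

```bash
python3 - <<'E'
from ik import *
st=plan(tp,T); print(st["qd"]); save("scene","pics/s10.png"); save("side","pics/d10.png"); save("wrist","pics/w10.png")
lab=st["position"]+rot(st["ee_rot"])@LT; print("label",lab,"read",read)
for n in("scene","side"): print(n,proj(*cam(n),lab),proj(*cam(n),read),proj(*cam(n),lens))
K,W=cam("wrist",st); print("wrist lens",proj(K,W,lens))
a=cv2.imread("pics/s10.png")[60:200,230:410]; cv2.imwrite("pics/s10c.png",cv2.resize(a,None,fx=4,fy=4,interpolation=cv2.INTER_CUBIC))
a=cv2.imread("pics/d10.png")[160:290,220:370]; cv2.imwrite("pics/d10c.png",cv2.resize(a,None,fx=4,fy=4,interpolation=cv2.INTER_CUBIC))
E
```

```text
pos [0.5892 0.1144 0.2011] q [-0.3799  0.2275  2.1618  1.3771  0.8519 -1.6548] w 0.006279873087472344 F [-0.055  -0.2323 -0.5735]
turn tool deg [-0.0001  0.0765 -0.0063] shift tool mm [ 0.9665 -1.0761  0.4993]
[-0.0011  0.0019  0.0008  0.0025  0.0008 -0.0018]
label [0.6242 0.0739 0.1707] read [0.6234 0.0751 0.17  ]
scene [296.6037 142.3574] [296.1181 142.4407] [320.0593 113.9678]
side [303.6198 237.564 ] [304.04   238.2968] [265.6519 210.3308]
wrist lens [506.5097 367.658 ]
```

View pics/s10c.png

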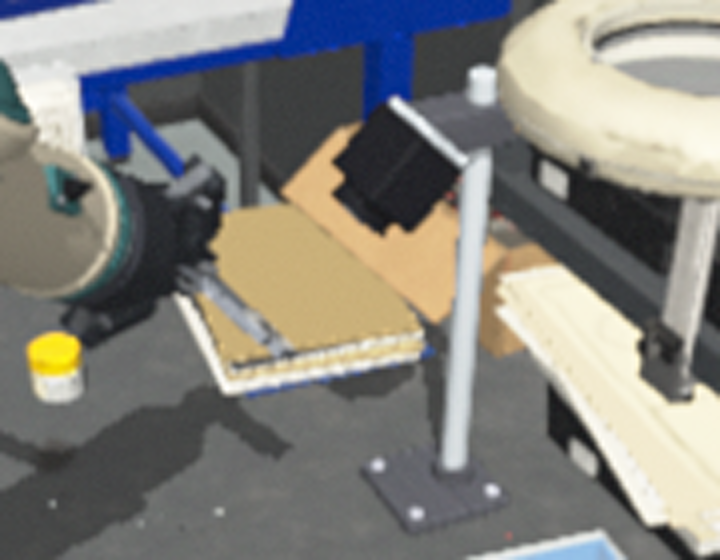

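View pics/d10c.png

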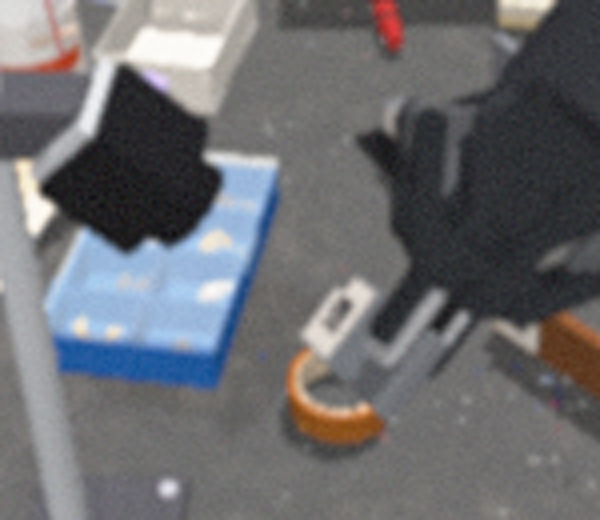

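View pics/w10.png

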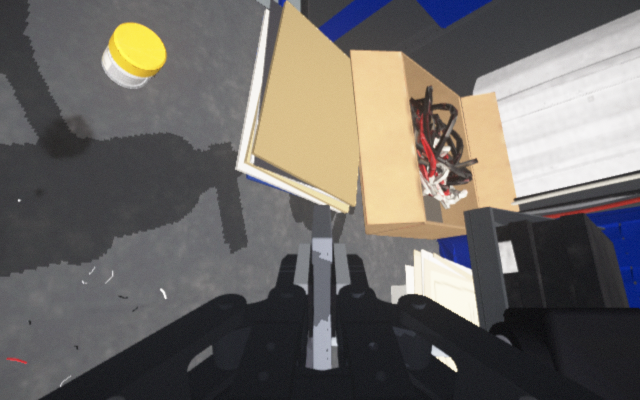

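```bash
python3 - <<'E'
from ik import *
S={8:([0.5439,0.1314,0.252],[.2651,.6690,.6470,.2520],[-0.0053]),9:([.5257,.0596,.2596],None,0)}
q8=np.array([0.2242,-0.0053,2.0949,-0.5254,0.3669,0.6847]); q9=np.array([-0.5945,0.0682,2.1573,1.153,1.0517,-1.5219])
c=calibration("wrist"); K=np.array(c["mtx"]); HE=np.array(c["hand_eye"])
A=[]
for i,q in((8,q8),(9,q9)):
    p,H=fk(P,q); M=np.eye(4); M[:3,:3]=H; M[:3,3]=p; W=np.linalg.inv(M@HE)
    print(i,p,"lens",proj(K,W,lens),"foot ctr",proj(K,W,o+[0,0,.01]))
    v=cv2.imread(f"pics/w{i}.png")[210:330,400:580]; A.append(cv2.resize(v,None,fx=4,fy=4,interpolation=cv2.INTER_CUBIC)[:, :400]); np.save(f"W{i}.npy",W)
    # circle of the lens face
    ax=TR[:,1]; u=TR[:,0]; v=np.cross(ax,u); C=np.array([proj(K,W,lens+.021*(np.cos(t)*u+np.sin(t)*v)) for t in np.linspace(0,6.28,60)]); print(C.min(0),C.max(0))
cv2.imwrite("pics/l.png",np.hstack(A))
E
```

```text
8 [0.5439 0.1314 0.252 ] lens [444.0851 264.3412] foot ctr [313.4139 187.2131]
[435.952  236.5916] [453.6176 292.9606]
9 [0.5257 0.0596 0.2596] lens [443.037  270.1585] foot ctr [309.6609 285.1694]
[434.3554 243.2057] [453.1657 298.0094]
```

View pics/l.png

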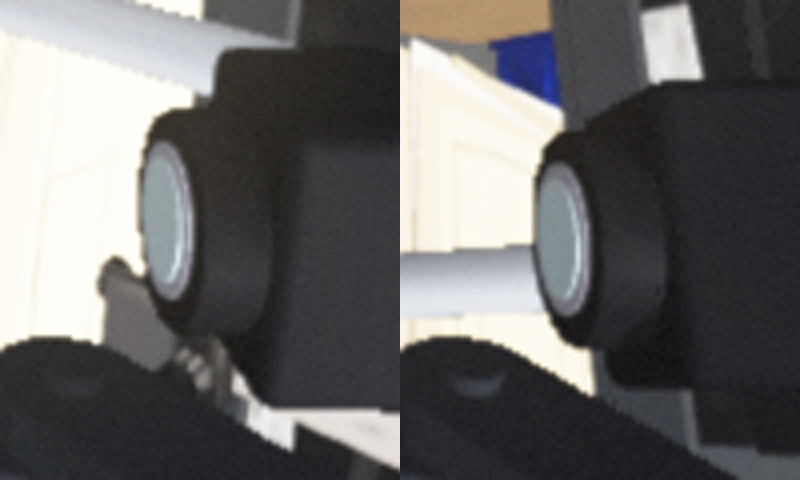

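Call:
drive_tool --targets '[0,0,0,1,-1,0.5,0,0,0,0,0,0,0,0,0,0,0,0,0,0,0,0,0,0,0,0,0,0]'

```text
clock: 15.88
position: [0.5884, 0.116, 0.1999]
ee_rot: [0.067, 0.551, 0.698, 0.453]
contact_force: [-0.1, -0.1, -0.5]
width: 0.0068
```

```bash
python3 - <<'E'
from ik import *
st=plan(tp,T); M=rot(st["ee_rot"]); lab=st["position"]+M@LT
n=TR[:,1]; v=lens-lab; print("label err mm",1000*(lab-read),"dist",1000*v@n,"off-axis",1000*np.linalg.norm(v-(v@n)*n),"tilt deg",np.degrees(np.arccos(min(1,M[:,1]@n))))
save("scene","pics/s11.png"); save("wrist","pics/w11.png"); print(st["qd"],st["clock"])
a=cv2.imread("pics/s11.png")[60:400,200:600]; cv2.imwrite("pics/s11c.png",cv2.resize(a,None,fx=1.7,fy=1.7,interpolation=cv2.INTER_CUBIC))
E
```

```text
pos [0.5884 0.116  0.1999] q [-0.377   0.2284  2.1646  1.3809  0.85   -1.6581] w 0.006761650600091509 F [-0.1055 -0.1477 -0.4524]
turn tool deg [-0.0501  0.03   -0.0274] shift tool mm [-0.2072  0.3211 -0.5909]
label err mm [ 0.0009  0.4843 -0.5035] dist 90.87341309125513 off-axis 0.5964967737659669 tilt deg 0.05708924094490181
[-0.0008  0.0012 -0.0004  0.0002 -0.003  -0.0002] 15.875
```

View pics/s11c.png

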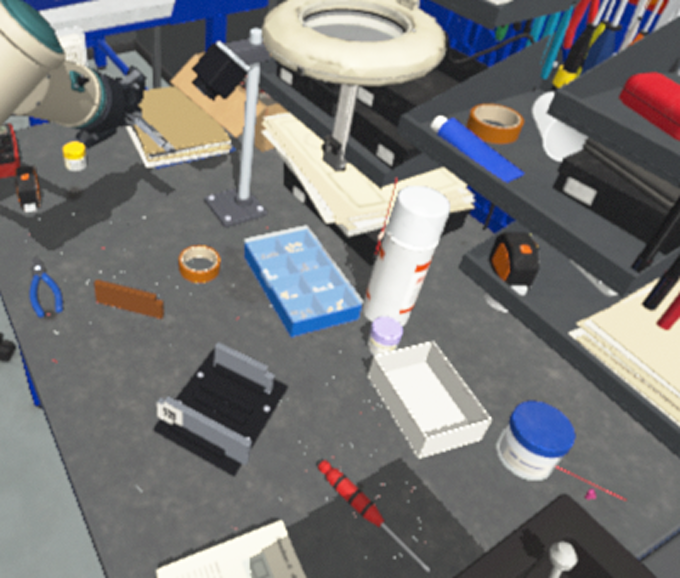

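The last picture shows the plate held below the lens, with the short and long plates still in their outer slots and the reader undisturbed. I'm handing in.

```bash
python3 -c "
from rig import sign_off
print(sign_off())"
```

```text
the job is handed in; nothing more can be done
None
```

I took the 100 mm plate from the middle slot and handed the job in at 15.9 s, still holding it at the reader. I gripped its plain part at about plate x = -27 mm with 60 N.

**Identification:** measured lengths were about 119, 99 and 77 mm, so the middle slot held the right plate. Its notch showed which end was frosted.

**First approach abandoned:** holding the plate with its long edge level was out of reach because of the wrist joint limits. I backed off and turned the plate 35° about the lens axis instead. The label still faces the lens, but the code appears rotated by that angle.

**Last checks, worked out from the arm pose and the measured grip:**

| Check | Result |
|---|---|
| Distance from lens to code | about 91 mm |
| Code off the lens axis | about 0.6 mm |
| Label tilt from square | under 0.1° |
| Wrist force | under 1 N |

- **Other plates and reader:** both other plates were still standing in their slots and the reader was untouched.
- **Grip:** the plate had not visibly slipped in the gripper.

**Disagreements:**
- **Lens position:** two wrist views put the lens about 1.5 mm closer to the label than the foot measurement does. The true distance may therefore be 89–91 mm.
- **Side camera:** it showed the code and the reader foot both shifted by 1–2 pixels the same way, so I put that down to camera calibration.

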